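Separator board and next layer on a packing stack

ROBOT

A 7-joint arm with a two-finger parallel gripper is mounted at the origin on the work surface. World frame = base frame: x ahead of the robot, y to its left, z up, the work surface at z = 0. Lengths are in m, angles in degrees, forces in N, time in s.
With the tool pointing down it reaches from about 0.425 to 0.875 m from the base axis. Payload 4.7 kg.
Tool frame: the origin (TCP) lies on the centre line of the jaws, within the pads' length; the fingertips stand 17 mm ahead of it and the grasp point (between the pads) lies 2 mm behind it; z points along the fingers, y is the line along which they close (so a half turn about z gives the same grasp; the last joint's range is limited). The gripper opens to 87 mm and grips with 3 to 60 N. Pads are 19 mm wide; open, the fingers measure 117 mm over their backs; the gripper's body (75 mm by 190 mm) begins 51 mm behind the grasp point.
Start: joints at [73.803, 18.392, -4.016, 83.108, 1.295, 78.541, -3.26], TCP at [0.19, -0.622, 0.24] pointing down, gripper open.
Joint ranges: [-163.93, 163.93], [-17.29, 119.83], [-79.2, 71.16], [3.27, 140.29], [-89.18, 269.18], [5.43, 117.66], [-154.24, 154.24]. Speed limits (degrees/s): [147.25, 147.25, 180, 180, 180, 180, 180].

INTERFACE

Orientations are given as [roll, pitch, yaw] about the fixed x, y, z axes, in that order (R = Rz(yaw) Ry(pitch) Rx(roll)).
In Python, from cell import env, read_camera gives the robot as it stands.
- The arm moves only by the shell command python3 -m jog 'ROWS' [FORCE]. ROWS is JSON, a list of rows, each a list of 5 numbers: the opening, from 0 (shut) to 1 (fully open), then the shift along the tool's x, y, z each as a share of 0.02 m, from -1 to 1, then the turn about the tool's z as a share of 45 degrees, from -1 to 1. In form: [[gripper, x, y, z, yaw], ...]. A call has 1 to 12 rows; each row shifts and turns the commanded pose from where the row before left it, along the tool's axes as they then stand; what a row does not reach is not made up. A row lasts 1/12 s, in which the tool goes at most 41.7 mm and 7.16 degrees, less where a joint would pass 70% of its speed; a pose out of reach is approached as far as the arm can. A call with a number of a shift or a turn outside -1 to 1 is refused whole. A call with a gripper value outside its range is refused whole. The fingers move at their own pace and stop on an object; FORCE is the grip in N (left out, the last holds). Time passes only in rows, so rows that do not move let the fingers close. It gives the time, the measured TCP pose, the force, the opening and the grip force at its end, in the units of the state.
- env.get_obs(): the state, without advancing time (a new reading comes with each control period).
- read_camera(name): name is "scene" or "side" or "wrist"; returns a dict with "color" (384x512x3 uint8, red, green, blue), "range_z" (384x512 float32, m along the optical axis (not along the pixel's ray), 0 where there is no reading), "mtx" (3x3 intrinsics, pixels), "k1" (the pictures are not rectified: a ray, as slopes to the right and down, at radius r is drawn at 1 + k1 r^2 times it, then the intrinsics apply), "world_from_camera" (4x4, takes a point from camera to world coordinates); the wrist camera has in their place "T_tool_cam" (4x4, takes a point from camera to tool coordinates, whose origin is the TCP and whose axes are the flange's). Camera axes: x right, y down, z forward; pixel columns grow to the right and rows downward; lengths in m; the calibration is good to about 2 mm. A picture is of the moment at which its call begins: read the wrist's pose just before it.
- env.sign_off(): hands the job in; it is judged then, once.
The state is a dict: "time_s": time; "qpos": joint angles; "joint_velocities": joint speeds; "effort": joint torques, N m; "tool_pos": TCP position; "tool_rot": TCP orientation; "force": force on the tool from outside, world axes, zero at the start; "wrist_torque": the same for the moment, N m; "grip_width": finger opening in m; "grasp_force": force on a finger pad.
Only numpy, scipy, OpenCV 4.12 (cv2) and the standard library are available. Lean on these libraries where they do the work, as an engineer would, in place of code of your own. Each camera call takes 0.05 s, during which the arm holds its last target. There are 200 camera calls.

TASK

Lay the full-length separator board flat along the two steel outlet boxes on the packing board, then stack the straight conduit body (the one with a hub at each end) lid up on it. Both must be centred across the boxes, in line with them and pushed up until they touch the steel end stop; set the conduit body down gently, without dropping it or pressing hard. Do not shift the boxes or disturb the other things on the bench.

Things in the scene. Friction and masses are not known exactly. Their poses are not given: they have to be found in the camera images.
- jig: Packing jig, fixed: plywood board 300 x 110 x 18 mm with an upright dark steel plate (the end stop) across it near one end. Origin at the centre of the board's underside; x along the board towards the end stop, y across it, z up. The stop plate is 90 mm wide, 8 mm thick, and its top is 118 mm above the bench; its face towards the boxes lies at x = +115 mm.
- stop (a point): Point on the jig's end-stop face, mid-width, at the height of the board's top (18 mm above the bench). Axes as the jig: x points into the stop, so the stack lies on its -x side.
- box_a: Galvanised steel outlet box with round knockouts, 108 (x) x 54 (y) x 48 (z) mm, loose on the jig with its closed flat back up, next to the end stop. Origin: centre of its underside. Part of the lower layer.
- box_b: Identical outlet box, end to end with box_a on the side away from the stop. Together they make the lower layer, about 218 mm long, 54 mm wide, its top 66 mm above the bench.
- separator: Full-length separator: brown hardboard, 220 (x) x 64 (y) x 8 (z) mm, 0.1 kg, lying flat on two small fixed wooden bearers that hold its underside 20 mm above the bench (bearers 24 x 50 x 20 mm, below it at x = -75 and +75 mm; nothing under its middle). Origin: centre of its underside. Can be gripped across its 64 mm width.
- casting: Straight grey conduit body, lying lid up on the bench, about 0.45 kg. Overall 200 mm long in x, 50 mm high: a body 130 (x) x 52 (y) x 46 (z) mm with a 4 mm plain metal lid on top (44 mm wide), and a round hub (40 mm across at its rim, axis 24 mm above the underside) projecting 35 mm at each end. The two ends are alike. Origin: centre of its flat underside.
- offcut: Bystander: short offcut of the same hardboard, 110 x 64 x 8 mm. Origin: centre of its underside.
- elbow: Bystander: shorter grey conduit body, 100 x 52 x 50 mm, with one hub at an end (+x) and one on a side (+y). Origin: centre of its underside, below the middle of the 100 mm body.
- can: Bystander: upright spray can, 66 mm across, 170 mm high. Origin: centre of its underside.
- tape: Bystander: tape roll lying flat, 100 mm across, 48 mm high. Origin: centre of its underside.
- driver: Bystander: screwdriver lying on the bench, handle to its -x.
- hammer: Bystander: hammer lying on the bench, handle to its -x.
Mind the look-alikes: they are no part of the job. Leave any black look-alike of the separator alone.

How it is judged (in metres and radians):
On the way:
1. the separator lies flat along the two boxes, centred and in line with them, released (y of separator in the frame of stop between -0.01 and 0.01 m and z of separator in the frame of stop between 0.045 and 0.053 m and angle between the x axis of separator and the x axis of jig, either way round below 0.09 rad and angle between the z axis of separator and the z axis of jig, either way round below 0.06 rad and x of separator in the frame of stop between -0.15 and -0.1 m and contact force between the fingers and separator below 0.1 N and linear speed of separator below 0.02 m/s), for 0.2 s.
At the end, for the whole second after the job is handed in: Separator flat on the boxes, straight conduit body lid up on it: each within 6 mm of touching the end stop, 10 mm of the jig's centre line and 5 degrees of its direction, level within 3.4 degrees, released, at rest; each box level and within 12 mm of its start (y of separator in the frame of stop between -0.01 and 0.01 m and z of separator in the frame of stop between 0.045 and 0.053 m and angle between the x axis of each of separator, casting and the x axis of jig, either way round below 0.09 rad and angle between the z axis of separator and the z axis of jig, either way round below 0.06 rad and x of separator in the frame of stop between -0.116 and -0.106 m and x of casting in the frame of stop between -0.106 and -0.096 m and y of casting in the frame of stop between -0.01 and 0.01 m and z of casting in the frame of stop between 0.053 and 0.061 m and angle between each of casting, box_a, box_b's own z axis and vertical below 0.06 rad and contact force between the fingers and separator below 0.1 N and linear speed of each of separator, casting below 0.02 m/s and contact force between the fingers and casting below 0.1 N and distance of each of box_a, box_b from where it was at the start of the episode below 0.012 m).
It fails at once if a lower box is shifted by more than 20 mm (distance of any of box_a, box_b from where it was at the start of the episode above 0.02 m).
It fails at once if the conduit body is dropped on or pressed against the separator with more than 45 N (contact force between casting and separator above 45 N).
It fails at once if a bystander is moved by more than 30 mm (distance of any of offcut, elbow, can, tape, driver, hammer from where it was at the start of the episode above 0.03 m).
It also fails if it takes over 64 s, if anything falls off the work surface, if the arm or the gripper's body presses on something with over 40 N, if the wrist force passes 120 N, or if a joint passes its speed limit or range.

## Working session

There is one attempt and no reset: what is moved stays moved. The work goes in short steps, Python scripts to look and compute and a shell command to move; the robot and the scene stay as the last step left them, time stands still between calls to the robot, and variables do not carry over. Pictures are saved under pics/ and viewed, at most 10 in all, crops included, and the job is handed in when it is done.

```bash
ls; mkdir -p pics; cat > h.py <<'E'
import numpy as np, cv2
from cell import env, read_camera
def grab(n):
    o=env.get_obs(); c=read_camera(n); np.savez(f'{n}.npz',tp=o['tool_pos'],tr=o['tool_rot'],**c); return c
def cloud(c):
    h,w=c['range_z'].shape; v,u=np.mgrid[0:h,0:w].astype(float)
    K=np.array(c['mtx']); k=float(c['k1'])
    p=cv2.undistortPoints(np.stack([u.ravel(),v.ravel()],1)[:,None],K,np.array([k,0,0,0.]))[:,0]
    z=c['range_z'].ravel(); P=np.stack([p[:,0]*z,p[:,1]*z,z],1)
    T=np.array(c['world_from_camera']); W=P@T[:3,:3].T+T[:3,3]; W[z==0]=np.nan
    return W.reshape(h,w,3)
E
python3 - <<'E'
from h import *
print(env.get_obs())
for n in('scene','side'):
    c=grab(n); cv2.imwrite(f'pics/{n}0.png',cv2.resize(c['color'][...,::-1],(800,600)))
    print(n,c['mtx'],c['k1'],c['world_from_camera'])
E
```

```text
pics
{'time_s': 0.0, 'qpos': array([73.80204206, 18.43953896, -4.01583685, 83.17517879,  1.2965565 ,
       78.54079056, -3.25855428]), 'joint_velocities': array([-0.05991579, -0.10140009,  0.01773027,  0.07285428, -0.03123291,
       -0.04089699,  0.05355278]), 'effort': array([-4.22207868e-04, -4.91284204e+01, -4.04277295e-01, -3.12526238e+01,
       -6.41124928e-02,  4.37833916e-02,  1.97041340e-04]), 'tool_pos': array([ 0.18989847, -0.62109395,  0.23845368]), 'tool_rot': array([-1.79889824e+02,  7.19424364e-03,  1.70097669e+01]), 'force': array([-0.77356272,  0.05583305,  0.50522799]), 'wrist_torque': array([ 0.03720384, -0.05089798, -0.00131266]), 'grasp_force': 0.0, 'grip_width': 0.08668681902673656}
scene [[475.40405112   0.         259.14472365]
 [  0.         475.40405112 190.14565585]
 [  0.           0.           1.        ]] -0.10966509963158468 [[-0.34261634  0.62637201 -0.70019436  1.66625385]
 [ 0.93938077  0.23898681 -0.24586395  0.35199542]
 [ 0.01333492 -0.74198612 -0.67028261  1.12998836]
 [ 0.          0.          0.          1.        ]]
side [[467.07367661   0.         258.29938681]
 [  0.         467.07367661 182.4021335 ]
 [  0.           0.           1.        ]] -0.03391106740749637 [[-0.70950573 -0.54286322  0.44933411 -0.04286589]
 [-0.70451019  0.5316333  -0.4701398   0.54252416]
 [ 0.01634063 -0.65012734 -0.75964954  1.00849668]
 [ 0.          0.          0.          1.        ]]
```

View pics/scene0.png

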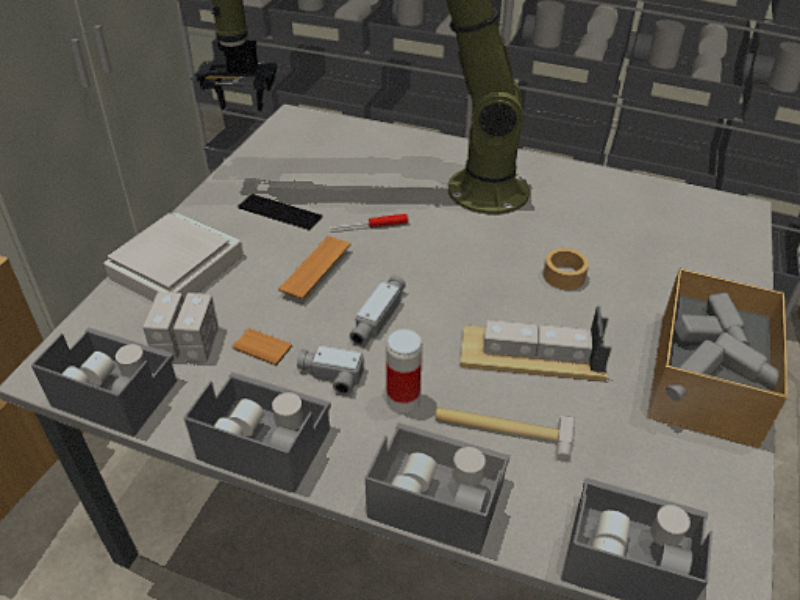

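View pics/side0.png

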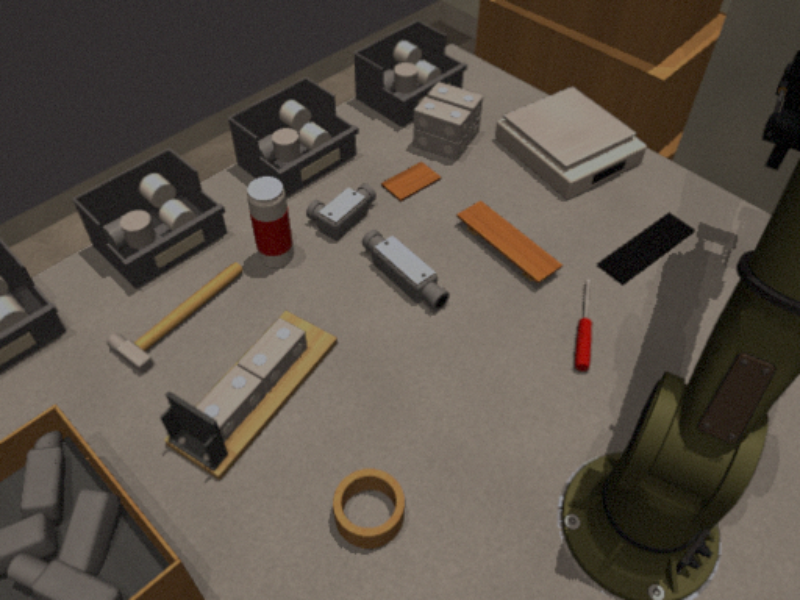

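In the scene view, the full-length board is either the brown one at (316,267), the black one at (280,211) or the short offcut at (262,346). The long brown one raised on bearers fits. The conduit body is either the one at (378,310), with a hub at each end, or the elbow at (335,368) with a side hub. The first fits. The jig is at (540,350) with its stop at (598,338). Next I'll measure these and confirm them in a crop.

```bash
cat > m.py <<'E'
from h import *
def rect(P):
    r=cv2.minAreaRect(P[:,:2].astype(np.float32)*1000); b=cv2.boxPoints(r)
    e=b[1]-b[0]; f=b[2]-b[1]; L=e if np.hypot(*e)>np.hypot(*f) else f
    return np.round(r[0],1),np.round(sorted(r[1]),1),round(np.degrees(np.arctan2(L[1],L[0]))%180,2),round(np.median(P[:,2])*1000,1),len(P)
def near(W,uv,rad,zr):
    u,v=(np.array(uv)*.64).astype(int); p=np.nanmean(W[v-2:v+3,u-2:u+3].reshape(-1,3),0)
    m=(np.hypot(W[...,0]-p[0],W[...,1]-p[1])<rad)&(W[...,2]>zr[0])&(W[...,2]<zr[1])
    n,l=cv2.connectedComponents(m.astype(np.uint8)); 
    return W[l==l[v,u]] if l[v,u] else W[m]
E
python3 - <<'E'
from m import *
S={'scene':dict(sep=(316,267),cast=(378,306),box=(510,328),plate=(598,320),can=(404,345),elbow=(338,357),off=(262,346),tape=(553,262)),
'side':dict(sep=(508,243),cast=(408,264),box=(232,385),plate=(196,425),can=(266,190),elbow=(342,206),off=(411,181),tape=(340,500))}
Z=dict(sep=(.018,.04),cast=(.042,.06),box=(.058,.075),plate=(.08,.13),can=(.1,.2),elbow=(.042,.06),off=(.003,.02),tape=(.03,.06))
for n in S:
    c=dict(np.load(n+'.npz')); W=cloud(c)
    for k,uv in S[n].items():
        try: print(n,k,*rect(near(W,uv,.16,Z[k])))
        except Exception as e: print(n,k,e)
a=cv2.imread('pics/scene0.png'); 
c=np.load('scene.npz')['color'][...,::-1][135:255,135:285]; d=np.load('scene.npz')['color'][...,::-1][185:255,285:405]
cv2.imwrite('pics/crop0.png',np.vstack([cv2.resize(c,(600,480),interpolation=2)]))
E
```

```text
scene sep [ 483.7 -284.6] [ 69.9 228.6] 173.07 27.7 749
scene cast [573.4 -92.2] [ 50.6 149.1] 174.37 49.4 378
scene box [562.  250.6] [ 63.  207.9] 104.07 65.6 835
scene plate [533.7 375.5] [31.1 94.7] 10.95 102.2 166
scene can [776.9  40.7] [63.7 67.8] 174.59 158.7 656
scene elbow [ 755.4 -112.2] [ 54.5 102.8] 100.19 48.9 374
scene off [ 747.1 -280.3] [ 83.6 184.7] 79.38 7.5 568
scene tape [287.5 262.8] [100.  104.2] 178.13 44.9 345
side sep [ 482.4 -286.6] [ 67.6 222.1] 173.94 26.8 1273
side cast [565.5 -94.7] [ 51. 127.] 176.28 48.4 588
side box [560.6 248.7] [ 56.5 210.7] 102.92 64.7 1632
side plate [544.8 450.3] [162.1 168.2] 104.51 89.2 802
side can [771.3  39.6] [63.8 66. ] 177.17 155.6 750
side elbow [ 752.2 -112.9] [ 56.1 101.2] 95.24 48.5 370
side off [ 744.5 -292.1] [ 75.5 113. ] 85.55 7.1 464
side tape [282.6 262.3] [98.  98.6] 137.0 46.3 889
```

View pics/crop0.png

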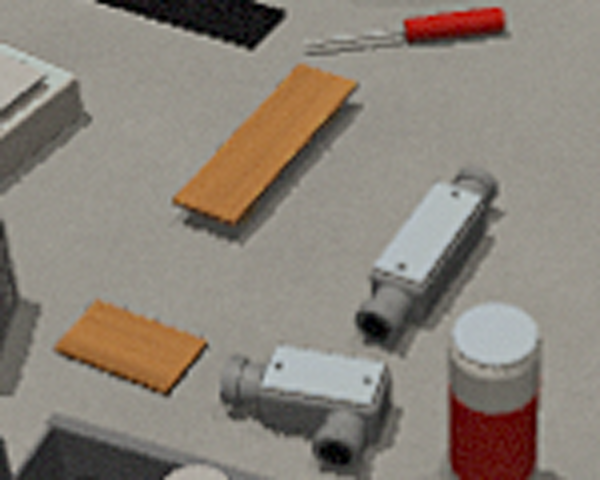

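The crop shows the long brown separator at (265,140), with a shadow gap from the bearers, and the straight body with hubs at both ends at (430,230). I'll move above the separator and refine with the wrist camera.

```bash
python3 -m jog '[[1,0,0,0,0.13],[1,0,0,0,0.13],[1,0,0,0,0.13],[1,0,0,0,0.13],[1,0.63,-0.91,0,0],[1,0.63,-0.91,0,0],[1,0.63,-0.91,0,0],[1,0.63,-0.91,0,0],[1,0.63,-0.91,0,0],[1,0.63,-0.91,0,0],[1,0.63,-0.91,0,0],[1,0.63,-0.91,0,0]]'
python3 -m jog '[[1,0.63,-0.91,0,0],[1,0.63,-0.91,0,0],[1,0.63,-0.91,0,0],[1,0.63,-0.91,0,0],[1,0.63,-0.91,0,0],[1,0.63,-0.91,0,0],[1,0.63,-0.91,0,0],[1,0.63,-0.91,0,0],[1,0.63,-0.91,0,0],[1,0.63,-0.91,0,0],[1,0.63,-0.91,0,0],[1,0,0,0,0]]'
cat >> h.py <<'E'
from scipy.spatial.transform import Rotation as R
def wcloud(n='wrist'):
    c=grab('wrist'); d=dict(np.load('wrist.npz'))
    T=np.eye(4); T[:3,:3]=R.from_euler('xyz',d['tr'],degrees=True).as_matrix(); T[:3,3]=d['tp']
    d['world_from_camera']=T@d['T_tool_cam']; return d,cloud(d)
def plan(tgt,yaw):
    o=env.get_obs(); Rm=R.from_euler('xyz',o['tool_rot'],degrees=True).as_matrix()
    y=o['tool_rot'][2]; dy=(yaw-y+180)%360-180
    yr=np.radians(yaw); d=np.array(tgt)-o['tool_pos']
    print('pos',o['tool_pos'].round(4),'rot',o['tool_rot'].round(2),'F',o['force'].round(1),'t',o['time_s'])
    print('turn share total',-dy/45,'then shift mm in tool axes after turn',np.round(1000*np.array([d[0]*np.cos(yr)+d[1]*np.sin(yr), d[0]*np.sin(yr)-d[1]*np.cos(yr), -d[2]]),1))
E
python3 - <<'E'
from m import *
d,W=wcloud(); print(d['tp'],d['tr'],d['T_tool_cam'].round(3).tolist(),d['mtx'][0,0])
cv2.imwrite('pics/w1.png',d['color'][...,::-1])
z=W[...,2]; col=d['color'].astype(int)
m=(z>.018)&(z<.04)&(col[...,0]>col[...,2]+30)
n,l,s,_=cv2.connectedComponentsWithStats(m.astype(np.uint8)); i=1+s[1:,4].argmax(); print(rect(W[l==i]),s[i])
E
```

```text
time_s: 1.1
tool_pos: [0.3069, -0.487, 0.2391]
tool_rot: [-180.0, 0.0, -6.4]
force: [-0.1, 0.3, -0.1]
grip_width: 0.0871
grasp_force: 0.0
time_s: 2.1
tool_pos: [0.4698, -0.2993, 0.2393]
tool_rot: [-179.8, -0.1, -6.0]
force: [1.3, 0.3, 2.0]
grip_width: 0.0869
grasp_force: 0.0
[ 0.46984746 -0.29929287  0.23925602] [-1.79825219e+02 -6.71564136e-02 -5.95934680e+00] [[0.001, -0.961, -0.276, 0.077], [1.0, 0.001, 0.001, 0.001], [-0.0, -0.276, 0.961, -0.146], [0.0, 0.0, 0.0, 1.0]] 271.09176626441473
(array([ 484.7, -287.5]), array([ 64.3, 218.8]), np.float32(174.13), np.float64(28.6), 7839) [ 218   78   52  163 7839]
```

View pics/w1.png

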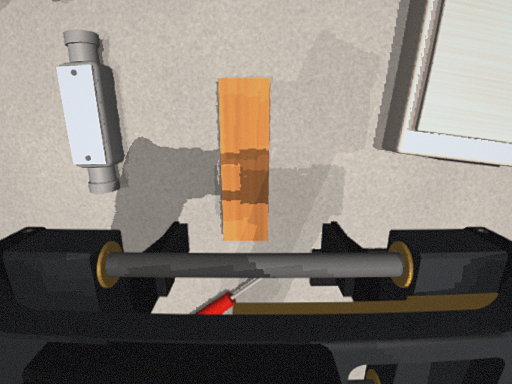

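The wrist picture shows the whole separator at (244,160) and the straight body at (88,112). Now I'll grasp the separator.

```bash
python3 -m jog '[[1,0.34,-0.33,0.9,0],[1,0.34,-0.33,0.9,0],[1,0,0,1,0],[1,0,0,1,0],[1,0,0,1,0],[1,0,0,1,0],[1,0,0,1,0],[1,0,0,1,0],[1,0,0,1,0],[1,0,0,0.4,0],[1,0,0,0.1,0],[1,0,0,0,0]]'
python3 - <<'E'
from h import *
plan([.4847,-.2875,.026],-5.9)
E
```

```text
time_s: 3.15
tool_pos: [0.4809, -0.2935, 0.0533]
tool_rot: [-180.0, 0.1, -6.4]
force: [-0.6, 0.5, 0.2]
grip_width: 0.0868
grasp_force: 0.0
pos [ 0.4809 -0.2935  0.0533] rot [-1.7999e+02  6.0000e-02 -6.4400e+00] F [-0.6  0.5  0.2] t 3.15
turn share total -0.01204664154956908 then shift mm in tool axes after turn [ 3.2 -6.4 27.3]
```

```bash
python3 -m jog '[[1,0.16,-0.32,0.3,-0.012],[1,0,0,0.5,0],[1,0,0,0.5,0],[1,0,0,0,0]]'
python3 - <<'E'
from h import *
plan([.4847,-.2875,.026],-5.9)
E
python3 -m jog '[[0,0,0,0,0],[0,0,0,0,0],[0,0,0,0,0],[0,0,0,0,0],[0,0,0,0,0],[0,0,0,0,0]]' 30
```

```text
time_s: 3.48
tool_pos: [0.4841, -0.2861, 0.0255]
tool_rot: [-179.9, 0.2, -5.8]
force: [-0.3, 0.5, -0.1]
grip_width: 0.087
grasp_force: 0.0
pos [ 0.4841 -0.2861  0.0255] rot [-1.7993e+02  1.7000e-01 -5.8200e+00] F [-0.3  0.5 -0.1] t 3.4833
turn share total 0.001776548649423325 then shift mm in tool axes after turn [ 0.7  1.3 -0.5]
time_s: 3.98
tool_pos: [0.4856, -0.2873, 0.028]
tool_rot: [180.0, -0.0, -5.9]
force: [-0.2, 0.7, 1.4]
grip_width: 0.0634
grasp_force: 30.0
```

```bash
python3 -m jog '[[0,0,0,-0.3,0],[0,0,0,-0.7,0],[0,0,0,-1,0],[0,0,0,-1,0],[0,0,0,-1,0],[0,0,0,-1,0],[0,0,0,-1,0],[0,0,0,-1,0],[0,0,0,-1,0],[0,0,0,-1,0],[0,0,0,-1,0],[0,0,-0.5,-0.5,0]]'
python3 -m jog '[[0,-0.16,-0.97,0,0],[0,-0.16,-0.97,0,0],[0,-0.16,-0.97,0,0],[0,-0.16,-0.97,0,0],[0,-0.16,-0.97,0,0],[0,-0.16,-0.97,0,0],[0,-0.16,-0.97,0,0],[0,-0.16,-0.97,0,0],[0,-0.16,-0.97,0,0],[0,-0.16,-0.97,0,0],[0,-0.16,-0.97,0,0],[0,-0.16,-0.97,0,0]]'
python3 -m jog '[[0,-0.16,-0.97,0,0],[0,-0.16,-0.97,0,0],[0,-0.16,-0.97,0,0],[0,-0.16,-0.97,0,0],[0,-0.16,-0.97,0,0],[0,-0.16,-0.97,0,0],[0,-0.16,-0.97,0,0],[0,-0.16,-0.97,0,0],[0,-0.16,-0.97,0,0],[0,-0.16,-0.97,0,0],[0,-0.08,-0.5,0,0],[0,0,0,0,0]]'
python3 -m jog '[[0,0,0,0,-0.152],[0,0,0,0,-0.152],[0,0,0,0,-0.152],[0,0,0,0,-0.152],[0,0,0,0,-0.152],[0,0,0,0,-0.152],[0,0,0,0,-0.152],[0,0,0,0,-0.152],[0,0,0,0,-0.152],[0,0,0,0,-0.152],[0,0,0,0,-0.152],[0,0,0,0,-0.152]]'
python3 -m jog '[[0,0,0,0,-0.152],[0,0,0,0,-0.152],[0,0,0,0,-0.152],[0,0,0,0,-0.152],[0,0,0,0,0],[0,0,0,0,0]]'
python3 - <<'E'
from m import *
d,W=wcloud(); print(d['tp'],d['tr'])
np.save('Wj.npy',W)
cv2.imwrite('pics/w2.png',d['color'][...,::-1])
z=W[...,2]; rel=np.linalg.norm(W[...,:2]-[.561,.25],axis=-1)
for lo,hi in((.055,.078),(.1,.125),(.01,.025)):
    m=(z>lo)&(z<hi)&(rel<.2)
    n,l,s,_=cv2.connectedComponentsWithStats(m.astype(np.uint8))
    for i in range(1,n):
        if s[i,4]>150: print(lo,rect(W[l==i]),s[i])
E
```

```text
time_s: 4.98
tool_pos: [0.4865, -0.2794, 0.2404]
tool_rot: [179.8, -0.2, -6.0]
force: [-0.4, -1.0, -0.6]
grip_width: 0.0635
grasp_force: 30.0
time_s: 5.98
tool_pos: [0.4711, -0.0397, 0.2372]
tool_rot: [180.0, 0.0, -5.8]
force: [0.4, -0.3, -1.6]
grip_width: 0.0636
grasp_force: 30.0
time_s: 6.98
tool_pos: [0.4581, 0.1678, 0.2374]
tool_rot: [-180.0, 0.0, -5.6]
force: [-0.5, 0.6, -1.8]
grip_width: 0.0636
grasp_force: 30.0
time_s: 7.98
tool_pos: [0.4593, 0.1632, 0.2372]
tool_rot: [-180.0, 0.1, 76.5]
force: [0.5, -0.6, -1.8]
grip_width: 0.0637
grasp_force: 30.0
time_s: 8.48
tool_pos: [0.4593, 0.1637, 0.2373]
tool_rot: [-180.0, 0.0, 103.3]
force: [-0.3, 1.0, 0.2]
grip_width: 0.0637
grasp_force: 30.0
[0.45929623 0.16370808 0.23730272] [-1.79967394e+02  3.80838255e-02  1.03315091e+02]
0.055 (array([538.3, 311.5]), array([ 91.8, 127.3]), np.float32(92.47), np.float64(66.6), 5767) [ 326    0   90  127 5767]
0.055 (array([574.3, 199.6]), array([ 54. , 106.7]), np.float32(103.21), np.float64(66.6), 3989) [ 327  128   54   88 3989]
0.1 (array([537.5, 362.7]), array([ 6. , 90.3]), np.float32(12.72), np.float64(112.7), 1050) [ 338    0  104   13 1050]
0.01 (array([564.8, 249. ]), array([110.7, 299.9]), np.float32(103.4), np.float64(18.6), 4602) [ 308    2   90  232 4602]
0.01 (array([724.2, 346.7]), array([15.1, 29. ]), np.float32(127.01), np.float64(18.1), 201) [474  74  18  22 201]
```

View pics/w2.png

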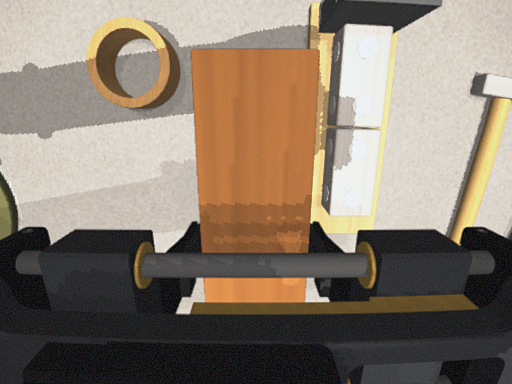

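The picture shows the board held at (255,150). The boxes are at (360,75) and (350,170), the stop is at the top (380,12), and the hammer is at right. I'll check the board's pose in the hand, then plan.

```bash
python3 - <<'E'
from m import *
W=np.load('Wj.npy'); d=dict(np.load('wrist.npz'))
Rm=R.from_euler('xyz',d['tr'],degrees=True).as_matrix()
T=(W-d['tp'])@Rm
m=(np.abs(T[...,2])<.03)&(T[...,0]>.03); m[220:]=0
P=T[m]; print(len(P),'x max',np.nanpercentile(P[:,0],[95,99,99.8]),'y',np.nanpercentile(P[:,1],[.5,50,99.5]),rect(P))
for a,b in((.03,.05),(.09,.105)):
  q=P[(P[:,0]>a)&(P[:,0]<b)]; print(a,q[:,2].mean(),np.percentile(q[:,1],[1,99]))
# plate face: points z .075-.11 minimal along
a=np.radians(103.35);ax=np.array([np.cos(a),np.sin(a)]);ay=np.array([-ax[1],ax[0]])
z=W[...,2]; rel=(W[...,:2]-[.5648,.249]); al=rel@ax; la=rel@ay
q=(z>.09)&(z<.117)&(al>.09)&(al<.14)&(abs(la)<.06); print('plate al',np.percentile(al[q],[1,50,99]),'la',np.percentile(la[q],[1,50,99]))
q=(z>.06)&(z<.072)&(al>-.13)&(al<.112)&(abs(la)<.05); print('box al',np.percentile(al[q],[.3,99.7]),'la',np.percentile(la[q],[.5,50,99.5]))
plan([.5648+.0023,.249-.0097,.15],103.35)
E
```

```text
18182 x max [0.10363192 0.10619855 0.10679151] y [-0.03117463  0.00050798  0.03191283] (array([68.6,  0.4]), array([64.9, 77.1]), np.float32(0.02), np.float64(-0.6), 18182)
0.03 -0.0006097781827233644 [-0.03096626  0.0315087 ]
0.09 -0.0006239916164134106 [-0.03077801  0.03145264]
plate al [0.11395085 0.11494224 0.12026902] la [-0.04324468  0.00374037  0.04519073]
box al [-0.10307966  0.11105033] la [-0.02440683  0.00353025  0.02899256]
pos [0.4593 0.164  0.2374] rot [-1.7998e+02  3.0000e-02  1.0334e+02] F [-0.1 -0.2 -0.6] t 8.5333
turn share total -0.0002888740665064739 then shift mm in tool axes after turn [ 48.4 122.3  87.4]
```

```bash
python3 -m jog '[[0,0.4,0.86,0,0],[0,0.4,0.86,0,0],[0,0.4,0.86,0,0],[0,0.4,0.86,0,0],[0,0.4,0.86,0,0],[0,0.4,0.86,0,0],[0,0.4,0.86,0,0],[0,0,0,0.5,0],[0,0,0,1,0],[0,0,0,1,0],[0,0,0,1,0],[0,0,0,1,0]]'
python3 -m jog '[[0,0,0,0.8,0],[0,0,0,0.5,0],[0,0,0,0,0],[0,0,0,0,0]]'
python3 - <<'E'
from h import *
plan([.5639,.2457,.080],103.35)
E
```

```text
time_s: 9.53
tool_pos: [0.5629, 0.2466, 0.146]
tool_rot: [-179.9, 0.0, 103.4]
force: [-0.8, -0.0, -1.3]
grip_width: 0.0635
grasp_force: 30.0
time_s: 9.87
tool_pos: [0.563, 0.2471, 0.1213]
tool_rot: [-179.9, 0.0, 103.5]
force: [-0.7, 0.5, 0.7]
grip_width: 0.0639
grasp_force: 30.0
pos [0.563  0.2471 0.1213] rot [-1.7995e+02  1.0000e-02  1.0352e+02] F [-0.7  0.5  0.7] t 9.8667
turn share total 0.0037208860477954252 then shift mm in tool axes after turn [-1.5  0.6 41.3]
```

```bash
python3 -m jog '[[0,-0.07,0.03,0.6,0],[0,0,0,0.8,0],[0,0,0,0.5,0],[0,0,0,0,0],[0,0,0,0,0]]'
python3 -m jog '[[0,0,0,0.06,0],[0,0,0,0.06,0],[0,0,0,0.06,0],[0,0,0,0,0]]'
python3 - <<'E'
from h import *
plan([.5639,.2457,.074],103.35)
E
```

```text
time_s: 10.28
tool_pos: [0.5639, 0.2462, 0.0832]
tool_rot: [-180.0, 0.0, 103.6]
force: [-0.6, 0.5, -1.4]
grip_width: 0.0636
grasp_force: 30.0
time_s: 10.62
tool_pos: [0.5643, 0.2463, 0.0801]
tool_rot: [180.0, 0.0, 103.6]
force: [-0.5, -0.3, -0.4]
grip_width: 0.0636
grasp_force: 30.0
pos [0.5643 0.2463 0.0801] rot [1.7998e+02 1.0000e-02 1.0358e+02] F [-0.5 -0.3 -0.4] t 10.6167
turn share total 0.005204200697477922 then shift mm in tool axes after turn [-0.5 -0.5  6.1]
```

```bash
python3 -m jog '[[0,0.1,-0.02,0,0.005],[0,0.1,0,0,0],[0,0.05,0,0,0],[0,0,0,0,0]]'
python3 -m jog '[[0,0.05,0,0,0],[0,0,0,0,0]]'
python3 -m jog '[[0,0.05,0,0,0],[0,0,0,0,0]]'
python3 -m jog '[[0,0.05,0,0,0],[0,0,0,0,0]]'
python3 -m jog '[[0,0.05,0,0,0],[0,0,0,0,0]]'
```

```text
time_s: 10.95
tool_pos: [0.5623, 0.2517, 0.08]
tool_rot: [180.0, -0.0, 103.4]
force: [-0.2, -0.5, -0.9]
grip_width: 0.0634
grasp_force: 30.0
time_s: 11.12
tool_pos: [0.5622, 0.2523, 0.0799]
tool_rot: [-180.0, -0.0, 103.4]
force: [0.2, -0.4, -1.0]
grip_width: 0.0637
grasp_force: 30.0
time_s: 11.28
tool_pos: [0.562, 0.2532, 0.0799]
tool_rot: [-180.0, -0.0, 103.4]
force: [0.0, -0.1, -1.1]
grip_width: 0.0636
grasp_force: 30.0
time_s: 11.45
tool_pos: [0.5618, 0.2542, 0.0799]
tool_rot: [-180.0, -0.0, 103.4]
force: [-0.7, 0.4, -1.2]
grip_width: 0.0637
grasp_force: 30.0
time_s: 11.62
tool_pos: [0.5616, 0.2552, 0.0799]
tool_rot: [-180.0, -0.0, 103.4]
force: [-1.0, 0.8, -0.4]
grip_width: 0.0633
grasp_force: 30.0
```

```bash
for i in 1; do python3 -m jog '[[0,0.05,0,0,0],[0,0,0,0,0]]'; done
python3 -m jog '[[0,0.05,0,0,0],[0,0,0,0,0]]' | sed -n '2,4p'
python3 -m jog '[[0,0.05,0,0,0],[0,0,0,0,0]]'| sed -n '2,4p'
```

```text
time_s: 11.78
tool_pos: [0.5614, 0.2559, 0.0799]
tool_rot: [180.0, 0.0, 103.4]
force: [0.0, 0.6, -1.7]
grip_width: 0.0637
grasp_force: 30.0
tool_pos: [0.5613, 0.2559, 0.0797]
tool_rot: [-180.0, 0.1, 103.3]
force: [0.4, -3.0, -1.2]
tool_pos: [0.5613, 0.256, 0.0796]
tool_rot: [-179.9, 0.2, 103.3]
force: [-0.1, -6.3, -0.7]
```

Contact with the stop. I'll back off slightly and lower.

```bash
python3 -m jog '[[0,-0.12,0,0,0],[0,0,0,0.05,0],[0,0,0,0.05,0],[0,0,0,0.05,0],[0,0,0,0.05,0],[0,0,0,0,0]]'| sed -n '2,4p'
python3 -m jog '[[0,0,0,0.05,0],[0,0,0,0,0]]'| sed -n '2,4p'
python3 -m jog '[[0,0,0,0.05,0],[0,0,0,0,0]]'| sed -n '2,4p'
```

```text
tool_pos: [0.5614, 0.2559, 0.0757]
tool_rot: [-180.0, -0.0, 103.4]
force: [0.6, -1.2, -0.8]
tool_pos: [0.5613, 0.2558, 0.0747]
tool_rot: [-180.0, -0.0, 103.4]
force: [0.5, -0.8, -1.2]
tool_pos: [0.5614, 0.2559, 0.074]
tool_rot: [180.0, -0.0, 103.4]
force: [0.3, -1.3, 0.1]
```

```bash
python3 -m jog '[[0,0,0,0.04,0],[0,0,0,0,0]]'| sed -n '2,4p'
python3 -m jog '[[0,0,0,0.04,0],[0,0,0,0,0]]'| sed -n '2,4p'
```

```text
tool_pos: [0.5614, 0.2559, 0.074]
tool_rot: [180.0, 0.0, 103.4]
force: [-2.0, -2.1, 5.6]
tool_pos: [0.5614, 0.2559, 0.0739]
tool_rot: [180.0, 0.0, 103.4]
force: [-3.5, -2.4, 9.8]
```

```bash
python3 -m jog '[[0,0,0,-0.08,0],[1,0,0,0,0],[1,0,0,0,0],[1,0,0,0,0],[1,0,0,0,0],[1,0,0,-0.3,0],[1,0,0,-0.8,0],[1,0,0,-1,0],[1,0,0,-1,0],[1,0,0,-1,0],[1,0,0,-1,0],[1,0,0,-1,0]]'
python3 -m jog '[[1,-0.5,0,-1,0],[1,-1,0,-0.5,0],[1,-1,0,0,0],[1,-0.5,0,0,0],[1,0,0,0,0],[1,0,0,0,0]]'
python3 - <<'E'
from m import *
d,W=wcloud(); print(d['tp'],d['tr'],d['time_s'] if 'time_s' in d else '')
np.save('Ws.npy',W); cv2.imwrite('pics/w3.png',d['color'][...,::-1])
a=np.radians(103.35);ax=np.array([np.cos(a),np.sin(a)]);ay=np.array([-ax[1],ax[0]])
z=W[...,2]; rel=(W[...,:2]-[.5648,.249]); al=rel@ax; la=rel@ay
for lo,hi,nm in((.07,.082,'sep'),(.09,.125,'plate'),(.01,.025,'ply')):
    q=(z>lo)&(z<hi)&(abs(al)<.16)&(abs(la)<.07)
    n,l,s,_=cv2.connectedComponentsWithStats(q.astype(np.uint8)); 
    for i in range(1,n):
        if s[i,4]>300: k=l==i; print(nm,rect(W[k]),'al',np.percentile(al[k],[.5,99.5]).round(4),'la',np.percentile(la[k],[.5,99.5]).round(4))
E
```

```text
time_s: 14.28
tool_pos: [0.5614, 0.2557, 0.1973]
tool_rot: [180.0, -0.0, 103.4]
force: [0.2, 1.0, -0.2]
grip_width: 0.0871
grasp_force: 0.0
time_s: 14.78
tool_pos: [0.5751, 0.197, 0.2255]
tool_rot: [-179.9, -0.0, 103.3]
force: [0.7, -0.6, 0.3]
grip_width: 0.0872
grasp_force: 0.0
[0.57508651 0.19704408 0.22546545] [-1.79946686e+02 -3.16715743e-02  1.03293481e+02] 
sep (array([562.8, 253.8]), array([ 89.9, 220.9]), np.float32(102.94), np.float64(74.6), 12743) al [-0.1036  0.1152] la [-0.0314  0.0335]
plate (array([538.3, 360.6]), array([ 3. , 89.4]), np.float32(13.59), np.float64(107.2), 1405) al [0.1138 0.116 ] la [-0.0442  0.0439]
ply (array([565.4, 242.2]), array([111. , 285.7]), np.float32(102.86), np.float64(18.5), 6192) al [-0.1487  0.1271] la [-0.0543  0.0562]
```

View pics/w3.png

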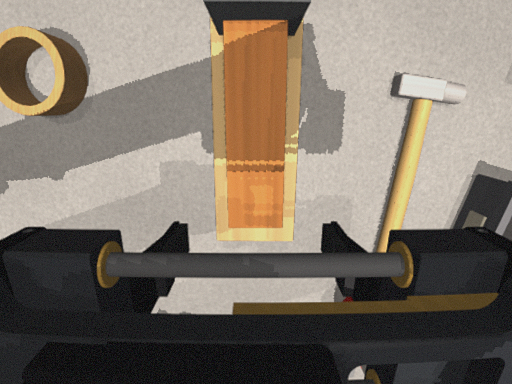

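The separator lies against the stop at (262,30), centred within about 1 mm. Next is the casting.

```bash
python3 -m jog '[[1,-0.94,-0.47,0,0],[1,-0.94,-0.47,0,0],[1,-0.94,-0.47,0,0],[1,-0.94,-0.47,0,0],[1,-0.94,-0.47,0,0],[1,-0.94,-0.47,0,0],[1,-0.94,-0.47,0,0],[1,-0.94,-0.47,0,0],[1,-0.94,-0.47,0,0],[1,-0.94,-0.47,0,0],[1,-0.94,-0.47,0,0],[1,-0.94,-0.47,0,0]]' | sed -n 2,3p
python3 -m jog '[[1,-0.94,-0.47,0,0],[1,-0.94,-0.47,0,0],[1,0,0,0,0.15],[1,0,0,0,0.15],[1,0,0,0,0.15],[1,0,0,0,0.15],[1,0,0,0,0.15],[1,0,0,0,0.15],[1,0,0,0,0.15],[1,0,0,0,0.15],[1,0,0,0,0.15],[1,0,0,0,0.15]]' | sed -n 2,3p
python3 -m jog '[[1,0,0,0,0.15],[1,0,0,0,0.15],[1,0,0,0,0.15],[1,0,0,0,0.15],[1,0,0,0,0.15],[1,0,0,0,0.15],[1,0,0,0,0],[1,0,0,0,0]]' | sed -n 2,3p
python3 - <<'E'
from m import *
d,W=wcloud(); print(d['tp'],d['tr'])
np.save('Wc.npy',W); cv2.imwrite('pics/w4.png',d['color'][...,::-1])
z=W[...,2]; rel=np.linalg.norm(W[...,:2]-[.567,-.094],axis=-1)
for lo,hi in((.047,.056),(.012,.056)):
    m=(z>lo)&(z<hi)&(rel<.13)
    n,l,s,_=cv2.connectedComponentsWithStats(m.astype(np.uint8))
    for i in range(1,n):
        if s[i,4]>150: print(lo,rect(W[l==i]),s[i])
E
```

```text
tool_pos: [0.5173, -0.0472, 0.2255]
tool_rot: [-180.0, -0.0, 103.5]
tool_pos: [0.5082, -0.0871, 0.2254]
tool_rot: [-179.9, 0.0, 35.7]
tool_pos: [0.5082, -0.0877, 0.2256]
tool_rot: [-180.0, 0.0, -4.3]
[ 0.50821381 -0.08774014  0.22559086] [-1.79968346e+02  3.45999442e-02 -4.31386235e+00]
0.047 (array([570.5, -96.4]), array([ 44.2, 118.9]), np.float32(175.42), np.float64(50.6), 3921) [ 238   74   40  105 3921]
0.012 (array([571. , -96.4]), array([ 52.3, 200. ]), np.float32(175.32), np.float64(49.9), 6545) [ 235   36   46  173 6545]
```

View pics/w4.png

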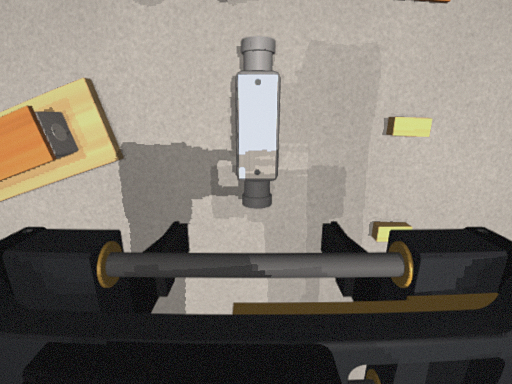

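The picture shows the straight body at (258,125), lid up. The measured footprint is 200 x 52.3 mm. Now to grasp it.

```bash
python3 -m jog '[[1,0.79,0.045,0,0.007],[1,0.79,0.045,0,0],[1,0.79,0.045,0.5,0],[1,0.79,0.045,1,0],[1,0,0,1,0],[1,0,0,1,0],[1,0,0,1,0],[1,0,0,1,0],[1,0,0,1,0],[1,0,0,1,0],[1,0,0,0.4,0],[1,0,0,0,0]]'
python3 - <<'E'
from h import *
plan([.5708,-.0964,.028],-4.65)
E
```

```text
time_s: 18.55
tool_pos: [0.5691, -0.0976, 0.0656]
tool_rot: [-179.9, 0.3, -4.8]
force: [-0.7, 0.6, -0.2]
grip_width: 0.087
grasp_force: 0.0
pos [ 0.5691 -0.0976  0.0656] rot [-179.94    0.26   -4.83] F [-0.7  0.6 -0.2] t 18.55
turn share total -0.004029121431651421 then shift mm in tool axes after turn [ 1.6 -1.4 37.6]
```

```bash
python3 -m jog '[[1,0.07,-0.06,0.5,0],[1,0,0,0.7,0],[1,0,0,0.4,0],[1,0,0,0.2,0],[1,0,0,0,0],[1,0,0,0,0]]'
python3 -m jog '[[0,0,0,0,0],[0,0,0,0,0],[0,0,0,0,0],[0,0,0,0,0],[0,0,0,0,0],[0,0,0,0,0],[0,0,0,0,0],[0,0,0,0,0]]' 40
```

```text
time_s: 19.05
tool_pos: [0.5727, -0.0973, 0.0324]
tool_rot: [180.0, -0.0, -4.9]
force: [-0.6, 0.0, -0.2]
grip_width: 0.0871
grasp_force: 0.0
time_s: 19.72
tool_pos: [0.5725, -0.0964, 0.032]
tool_rot: [-180.0, -0.0, -4.9]
force: [0.0, 2.8, 0.5]
grip_width: 0.0513
grasp_force: 40.0
```

```bash
python3 -m jog '[[0,0,0,-0.2,0],[0,0,0,-0.5,0],[0,0,0,-1,0],[0,0,0,-1,0],[0,0,0,-1,0],[0,0,0,-1,0],[0,0,0,-1,0],[0,0,0,-1,0],[0,0,0,-1,0],[0,0,0,-0.5,0],[0,0,0,0,0]]'
python3 -m jog '[[0,-0.05,-0.5,0,0],[0,-0.11,-1,0,0],[0,-0.11,-1,0,0],[0,-0.11,-1,0,0],[0,-0.11,-1,0,0],[0,-0.11,-1,0,0],[0,-0.11,-1,0,0],[0,-0.11,-1,0,0],[0,-0.11,-1,0,0],[0,-0.11,-1,0,0],[0,-0.11,-1,0,0],[0,-0.11,-1,0,0]]' | sed -n 2,4p
python3 -m jog '[[0,-0.11,-1,0,0],[0,-0.11,-1,0,0],[0,-0.11,-1,0,0],[0,-0.11,-1,0,0],[0,0,-0.5,0,0],[0,0,0,0,-0.15],[0,0,0,0,-0.15],[0,0,0,0,-0.15],[0,0,0,0,-0.15],[0,0,0,0,-0.15],[0,0,0,0,-0.15],[0,0,0,0,-0.15]]' | sed -n 2,4p
python3 -m jog '[[0,0,0,0,-0.15],[0,0,0,0,-0.15],[0,0,0,0,-0.15],[0,0,0,0,-0.15],[0,0,0,0,-0.15],[0,0,0,0,-0.15],[0,0,0,0,-0.15],[0,0,0,0,-0.15],[0,0,0,0,-0.15],[0,0,0,0,0],[0,0,0,0,0]]'
python3 - <<'E'
from h import *
d,W=wcloud(); Rm=R.from_euler('xyz',d['tr'],degrees=True).as_matrix(); T=(W-d['tp'])@Rm
m=(abs(T[...,2])<.045)&(T[...,0]>.025)&(abs(T[...,1])<.05); m[220:]=0; P=T[m]
print('held xmax',np.percentile(P[:,0],[95,99,99.8]),'y',np.percentile(P[:,1],[1,50,99]),'top z',np.percentile(P[:,2],[2,10,50]))
q=P[P[:,2]<np.percentile(P[:,2],1)+.003]
for a in(.03,.045,.055): k=q[abs(q[:,0]-a)<.005]; print(a,len(k),k[:,2].mean() if len(k) else '')
plan([.5614,.2602,.115],103.35)
E
```

```text
time_s: 20.63
tool_pos: [0.5735, -0.0976, 0.1986]
tool_rot: [179.9, -0.2, -5.0]
force: [0.5, 0.8, -5.9]
grip_width: 0.0516
grasp_force: 40.0
tool_pos: [0.5652, 0.1356, 0.1937]
tool_rot: [180.0, 0.2, -4.9]
force: [1.3, -0.0, -4.9]
tool_pos: [0.5652, 0.2239, 0.1943]
tool_rot: [-180.0, 0.2, 42.6]
force: [-0.4, -0.1, -6.1]
time_s: 23.55
tool_pos: [0.5656, 0.2239, 0.1947]
tool_rot: [-179.9, 0.0, 102.8]
force: [-0.8, -0.3, -6.0]
grip_width: 0.0515
grasp_force: 40.0
held xmax [0.09208313 0.09495485 0.09563173] y [-2.38703443e-02  7.70162942e-05  2.42337399e-02] top z [-0.01957338 -0.01895964 -0.01264258]
0.03 1666 -0.018512658349275075
0.045 1816 -0.01856120574071814
0.055 1015 -0.018400003432584217
pos [0.5657 0.224  0.195 ] rot [-1.7991e+02  1.0000e-02  1.0284e+02] F [-0.9  0.1 -5.7] t 23.6
turn share total -0.011305357857214758 then shift mm in tool axes after turn [36.2  4.2 80. ]
```

```bash
python3 -m jog '[[0,0.4,0.07,0,-0.011],[0,0.8,0.14,0,0],[0,0.4,0,0,0],[0,0,0,0.5,0],[0,0,0,1,0],[0,0,0,1,0],[0,0,0,0.8,0],[0,0,0,0.5,0],[0,0,0,0,0],[0,0,0,0,0]]'
python3 - <<'E'
from h import *
plan([.5614,.2602,.112],103.35)
E
```

```text
time_s: 24.43
tool_pos: [0.5625, 0.2564, 0.1195]
tool_rot: [-179.9, 0.0, 103.5]
force: [0.6, 0.2, -4.9]
grip_width: 0.0517
grasp_force: 40.0
pos [0.5625 0.2564 0.1195] rot [-1.7994e+02  1.0000e-02  1.0353e+02] F [ 0.6  0.2 -4.9] t 24.4333
turn share total 0.003981626481380671 then shift mm in tool axes after turn [ 4.  -0.2  7.5]
```

```bash
python3 -m jog '[[0,0.1,0,0.15,0.004],[0,0.1,0,0.1,0],[0,0,0,0.1,0],[0,0,0,0,0]]' | sed -n 2,4p
python3 -m jog '[[0,0.05,0,0,0],[0,0,0,0,0]]' | sed -n 2,4p
python3 -m jog '[[0,0.05,0,0,0],[0,0,0,0,0]]' | sed -n 2,4p
python3 -m jog '[[0,0.05,0,0,0],[0,0,0,0,0]]' | sed -n 2,4p
python3 -m jog '[[0,0.05,0,0,0],[0,0,0,0,0]]' | sed -n 2,4p
```

```text
tool_pos: [0.5617, 0.2609, 0.1131]
tool_rot: [180.0, 0.0, 103.4]
force: [-0.4, -0.3, -6.0]
tool_pos: [0.5616, 0.2617, 0.1132]
tool_rot: [180.0, -0.0, 103.4]
force: [0.9, -0.2, -6.5]
tool_pos: [0.5613, 0.2627, 0.113]
tool_rot: [180.0, -0.0, 103.4]
force: [-0.1, -1.1, -6.5]
tool_pos: [0.561, 0.2637, 0.113]
tool_rot: [180.0, -0.0, 103.4]
force: [0.6, -0.4, -5.9]
tool_pos: [0.5608, 0.2647, 0.1129]
tool_rot: [-180.0, -0.0, 103.4]
force: [0.5, -0.2, -6.8]
```

```bash
python3 -m jog '[[0,0.05,0,0,0],[0,0,0,0,0]]' | sed -n 2,4p
python3 -m jog '[[0,0.05,0,0,0],[0,0,0,0,0]]' | sed -n 2,4p
python3 -m jog '[[0,0.05,0,0,0],[0,0,0,0,0]]' | sed -n 2,4p
```

```text
tool_pos: [0.5605, 0.2656, 0.1129]
tool_rot: [-180.0, -0.0, 103.4]
force: [-0.2, -0.2, -6.0]
tool_pos: [0.5603, 0.2666, 0.1129]
tool_rot: [180.0, -0.0, 103.4]
force: [0.1, 0.4, -6.5]
tool_pos: [0.5603, 0.2672, 0.1129]
tool_rot: [-180.0, 0.0, 103.4]
force: [-0.1, 0.2, -6.1]
```

```bash
python3 -m jog '[[0,0.04,0,0,0],[0,0,0,0,0]]' | sed -n 2,4p
python3 -m jog '[[0,0.04,0,0,0],[0,0,0,0,0]]' | sed -n 2,4p
```

```text
tool_pos: [0.5602, 0.2672, 0.1128]
tool_rot: [-180.0, 0.1, 103.3]
force: [-0.3, -3.4, -5.4]
tool_pos: [0.5602, 0.2673, 0.1128]
tool_rot: [-180.0, 0.2, 103.3]
force: [-0.3, -5.5, -4.2]
```

Contact with the stop. I'll back off a hair and lower gently.

```bash
python3 -m jog '[[0,-0.1,0,0,0],[0,0,0,0.05,0],[0,0,0,0.05,0],[0,0,0,0.05,0],[0,0,0,0.05,0],[0,0,0,0.05,0],[0,0,0,0,0]]'| sed -n '2,4p'
python3 -m jog '[[0,0,0,0.03,0],[0,0,0,0,0]]'| sed -n '2,4p'
python3 -m jog '[[0,0,0,0.03,0],[0,0,0,0,0]]'| sed -n '2,4p'
python3 -m jog '[[0,0,0,0.03,0],[0,0,0,0,0]]'| sed -n '2,4p'
```

```text
tool_pos: [0.5601, 0.2671, 0.1076]
tool_rot: [-180.0, -0.0, 103.4]
force: [0.8, -0.9, -5.7]
tool_pos: [0.5601, 0.2671, 0.1071]
tool_rot: [-180.0, -0.0, 103.4]
force: [0.1, -0.7, -5.9]
tool_pos: [0.5601, 0.2671, 0.1066]
tool_rot: [-180.0, -0.0, 103.4]
force: [-0.5, 0.7, -5.8]
tool_pos: [0.5602, 0.2671, 0.1061]
tool_rot: [-180.0, -0.0, 103.4]
force: [0.8, -0.7, -5.3]
```

```bash
python3 -m jog '[[0,0,0,0.025,0],[0,0,0,0,0]]'| sed -n '2,4p'
python3 -m jog '[[0,0,0,0.025,0],[0,0,0,0,0]]'| sed -n '2,4p'
```

```text
tool_pos: [0.5602, 0.2672, 0.1061]
tool_rot: [180.0, 0.0, 103.4]
force: [-1.5, -1.5, -1.8]
tool_pos: [0.5602, 0.2672, 0.1061]
tool_rot: [180.0, 0.0, 103.4]
force: [-3.2, -1.4, 3.4]
```

Seated gently. I'll release, retreat and check.

```bash
python3 -m jog '[[0,0,0,-0.03,0],[0,0,0,0,0],[1,0,0,0,0],[1,0,0,0,0],[1,0,0,0,0],[1,0,0,0,0],[1,0,0,0,0],[1,0,0,-0.3,0],[1,0,0,-0.6,0],[1,0,0,-1,0],[1,0,0,-1,0],[1,0,0,-1,0]]'
python3 -m jog '[[1,-0.5,0,-1,0],[1,-1,0,-1,0],[1,-1,0,-1,0],[1,-1,0,-0.5,0],[1,0,0,0,0],[1,0,0,0,0]]'
python3 - <<'E'
from m import *
d,W=wcloud(); print(d['tp'],d['tr'])
cv2.imwrite('pics/w5.png',d['color'][...,::-1])
a=np.radians(103.35);ax=np.array([np.cos(a),np.sin(a)]);ay=np.array([-ax[1],ax[0]])
z=W[...,2]; rel=(W[...,:2]-[.5648,.249]); al=rel@ax; la=rel@ay
for lo,hi,nm in((.118,.13,'lid'),(.082,.13,'cast+plate'),(.07,.08,'sep')):
    q=(z>lo)&(z<hi)&(abs(al)<.16)&(abs(la)<.07)
    if nm=='cast+plate': q&=al<.1135
    n,l,s,_=cv2.connectedComponentsWithStats(q.astype(np.uint8)); 
    for i in range(1,n):
        if s[i,4]>200: k=l==i; print(nm,rect(W[k]),'al',np.percentile(al[k],[.5,99.5]).round(4),'la',np.percentile(la[k],[.5,99.5]).round(4))
E
```

```text
time_s: 28.68
tool_pos: [0.5603, 0.2672, 0.1857]
tool_rot: [180.0, -0.0, 103.4]
force: [0.5, 0.5, -0.3]
grip_width: 0.0866
grasp_force: 0.0
time_s: 29.18
tool_pos: [0.5775, 0.1978, 0.2553]
tool_rot: [179.9, 0.0, 103.2]
force: [-0.5, 0.3, -0.8]
grip_width: 0.0872
grasp_force: 0.0
[0.57745786 0.19779766 0.25529495] [1.79866173e+02 1.97778038e-02 1.03193253e+02]
lid (array([539. , 357.7]), array([21.8, 89.3]), np.float32(13.13), np.float64(118.8), 756) al [0.1016 0.1226] la [-0.0445  0.0437]
lid (array([561.2, 263.7]), array([ 48.8, 125.6]), np.float32(103.36), np.float64(124.5), 5845) al [-0.0466  0.0765] la [-0.0236  0.0237]
cast+plate (array([561.4, 262.7]), array([ 52.4, 198.7]), np.float32(103.4), np.float64(124.0), 8754) al [-0.0833  0.1125] la [-0.0255  0.0256]
sep (array([562.5, 253.8]), array([ 89.1, 221.4]), np.float32(102.79), np.float64(74.6), 2103) al [-0.1049  0.1156] la [-0.0409  0.041 ]
```

View pics/w5.png

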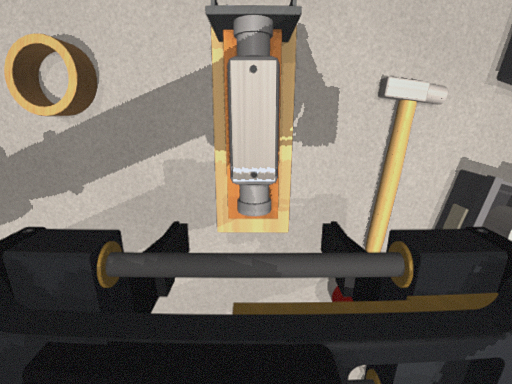

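The picture shows the casting at (253,120), lid up on the separator and centred, with its hub against the stop at (253,30). Handing in.

```bash
python3 -c "from cell import env; print(env.sign_off())"
```

```text
the job is handed in; nothing more can be done
None
```

The separator and the straight conduit body are stacked on the boxes, centred to about 1 mm and touching the end stop, and the job was handed in at about 29 s; hand-in returned no verdict.

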